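Hook out the slide tray

TASK

Pick up the hook by its yellow handle, put its prong down into the finger hole of the blue tray and with it pull that tray out of its slide box as far as it goes, then lay the hook back on its rest, lying level in both yokes, and let go. The gripper itself must not touch either box or its tray; leave the orange tray as it is and everything else where it stands.

Things in the scene. Friction and masses are not known exactly. Their poses are not given: they have to be found in the camera images.
- box_blue: white slide box with a blue stripe along its front top edge and on its back, fixed to the bench, 170 mm deep (x) x 150 wide (y) x 76 high; origin: centre of its underside. Its front is its own -x face (85 mm from the origin). A blue-fronted tray sits in it and slides out along the box's own -x. Two dropper bottles stand at the sides of its top
- box_orange: the same box with orange stripes and an orange-fronted tray. The two boxes may stand either way round (left or right)
- tray_blue (a joint): how far the blue-fronted tray is out (m): 0 fully shut, 0.08 at its stop. It starts 0 to 0.01 out, slides with 2.5 N of friction plus 8 N per m/s and stays where it is left
- tray_orange (a joint): the same for the orange-fronted tray
- hole_blue (a point): centre of the finger hole at the tab's top face; moves with the tray; axes as the box's. The blue pull tab is a level plate 8 mm thick, 70 wide, its top 54 mm over the bench, free below. The hole is round, 29 mm across, goes right through; centre 22 mm from the tab's free edge, 24 from the tray's front plate (top 10 mm above this point), 34 from the box's front when shut
- hole_orange (a point): the same for the orange tab
- hook_grip (a point): centre of the loose hook's yellow handle, a level bar 20 mm wide (y), 24 high (z), from 60 mm behind to 50 ahead of this point (x). x: along the handle to the hook end, z up. A 10 mm round steel bar leaves its front end at mid-height and bends straight down 70 mm ahead of this point: a prong ending 55 mm below it. About 120 g. Starts level on its rest, prong down
- hook_tip (a point): lower end of the hook's prong: 70 mm ahead (x) of and 55 mm below the handle's centre
- rest_seat (a point): where the handle's centre is when the hook lies on its fixed rest, 68 mm over the bench; x along the rest, z up. Base plate 110 x 70 x 8 mm with two black yokes, 8 mm thick, 40 mm ahead of and behind this point (72 mm free between). Handle lies in both: seats 56 mm over the bench, cheeks 32 mm apart, 12 high. The prong hangs past the rest's end, 13 mm over the bench
- drop1_mid (a point): amber dropper bottle, loose, 32 mm across and 80 mm high, standing at a side of the blue box's top; point 35 mm above its underside
- drop2_mid (a point): amber dropper bottle, loose, 32 mm across and 80 mm high, standing at a side of the blue box's top; point 35 mm above its underside
- drop3_mid (a point): amber dropper bottle, loose, 32 mm across and 80 mm high, standing at a side of the orange box's top; point 35 mm above its underside
- drop4_mid (a point): amber dropper bottle, loose, 32 mm across and 80 mm high, standing at a side of the orange box's top; point 35 mm above its underside
- dish: clear covered dish lying on the bench, 94 mm across, 18 mm high; origin: centre of its underside
- eraser: blue board eraser on the bench, 110 x 50 x 32 mm; origin: centre of its underside
- spray_mid (a point): white bottle with green cap on the bench, 56 mm across, 170 mm high; point half-way up
- cup_mid (a point): white ceramic cup on the bench, 80 mm across, 90 mm high; point half-way up

How it is judged:
By the outcome, as a careful person would: the job done as asked, in the order asked, and still so for the second after the job is handed in, with the robot touching nothing.
It also fails if it takes over 51 s, if anything falls off the work surface, if the arm or the gripper's body presses on something with over 40 N, if the wrist force passes 120 N, or if a joint passes its speed limit or range.

ROBOT

A 7-joint arm with a two-finger parallel gripper is mounted at the origin on the work surface. World frame = base frame: x ahead of the robot, y to its left, z up, the work surface at z = 0. Lengths are in m, angles in rad, forces in N, time in s.
With the tool pointing down it reaches from about 0.425 to 0.825 m from the base axis. Payload 3.6 kg.
Tool frame: the origin (TCP) lies midway between the tips of the shut fingers; the grasp point (between the pads) lies env.pinch_z behind it (env.pinch_z is the distance from the TCP to the grasp point, in m); z points along the fingers, y is the line along which they close (so a half turn about z gives the same grasp; the last joint's range is limited). The gripper opens to 85 mm and grips with 20 to 120 N. Pads are 22 mm wide; open, the fingers measure 114 mm over their backs; the gripper's body (76 mm by 85 mm) begins 54 mm behind the grasp point. The pads swing forward as they close: fully open they stand 13 mm farther back than shut.
Start: joints at [-1.202, 0.615, -0.013, 1.423, 0.008, 1.103, -0.04], TCP at [0.251, 0.6, 0.231] pointing down, gripper open.
Joint ranges: [-3.12, 3.12], [-0.3, 2.06], [-1.34, 1.32], [0.26, 2.42], [-1.36, 4.5], [0.01, 1.98], [-2.84, 2.84]. Speed limits (rad/s): [2.79, 2.79, 3.14, 3.14, 3.14, 3.14, 3.14].

INTERFACE

Orientations are given as a unit quaternion [w, x, y, z].
In Python, from plant import readout, capture, calibration, ticket, env gives the robot as it stands.
- The arm moves only by the tool send_rows, never from a script. Its argument "rows" is a list of rows, each an object with "travel": the shift along the tool's x, y, z scaled (see below), a list of three; "rot": the turn, a rotation vector about the tool's x, y, z scaled (see below), a list of three; "grip": the opening, from 0 (shut) to 1 (fully open). In form: [{"travel": [tx, ty, tz], "rot": [ax, ay, az], "grip": grip}, ...]. A call has 1 to 10 rows; each row shifts and turns the commanded pose from where the row before left it, along the tool's axes as they then stand; what a row does not reach is not made up. The controller multiplies each number of a shift by 2 cm and each number of a turn by 5 degrees. A row lasts 1/8 s, in which the tool goes at most 62.5 mm and 10.7 degrees, less where a joint would pass 70% of its speed; a pose out of reach is approached as far as the arm can. A call with a number of a shift or a turn outside -1 to 1 is refused whole. A call with a gripper value outside its range is refused whole. The fingers move at their own pace and stop on an object; the grip force is fixed at half the most. Time passes only in rows, so rows that do not move let the fingers close. It gives the time, the measured TCP pose, the force, the opening and the grip force at its end, in the units of the state.
- readout.observe(): the state, without advancing time (a new reading comes with each control period).
- capture(name): name is "scene" or "top"; returns the picture (400x640x3 uint8, red, green, blue); there is no depth.
- calibration(name): a dict with "vfov" (degrees; the focal length in pixels is half the picture's height over the tangent of half this angle, whatever the lens; pixels are square), "cx", "cy" (the principal point, pixels), "dist_coeffs" ([k1, k2, p1, p2, k3] as OpenCV has them; the pictures are not rectified), "rvec" (rotation vector, rad) and "tvec" (3), from world to camera coordinates, as OpenCV has them. Camera axes: x right, y down, z forward; pixel columns grow to the right and rows downward; lengths in m; the calibration is good to about 2 mm. A picture is of the moment at which its call begins. calibration takes no time and is no camera call.
- ticket.close_job(): hands the job in; it is judged then, once.
The state is a dict: "time": time; "joint_pos": joint angles; "joint_velocities": joint speeds; "effort": joint torques, N m; "position": TCP position; "tool_rot": TCP orientation; "wrist_force": force on the tool from outside, world axes, zero at the start; "torque": the same for the moment, N m; "finger_gap": finger opening in m; "grip_force": force on a finger pad.
Only numpy, scipy, OpenCV 4.12 (cv2) and the standard library are available. Lean on these libraries where they do the work, as an engineer would, in place of code of your own. Each camera call takes 0.05 s, during which the arm holds its last target. There are 200 camera calls.

## Working session

There is one attempt and no reset: what is moved stays moved. The work goes in short steps, Python scripts to look and compute and a tool call to move; the robot and the scene stay as the last step left them, time stands still between calls to the robot, and variables do not carry over. Pictures are saved under pics/ and viewed, at most 10 in all, crops included, and the job is handed in when it is done.

Besides the shell and the picture viewer there is one more tool, called after "Emit:" in YAML: its name, and indented under it one key for each argument. send_rows: Moves the arm, as the interface text tells. Its arguments: {"type":"object","properties":{"rows":{"type":"array"}},"required":["rows"]}

```bash
mkdir -p pics; ls; python3 - <<'E'
from plant import readout, capture, calibration, env
import cv2
print(readout.observe()); print(env.pinch_z)
for n in("scene","top"):
    print(n,calibration(n)); cv2.imwrite(f"pics/{n}0.png",capture(n)[:,:,::-1])
E
```

```text
pics
{'time': 0.0, 'joint_pos': array([-1.20150016,  0.61591254, -0.01263101,  1.42496276,  0.00809774,
        1.10337802, -0.04041018]), 'joint_velocities': array([ 2.49361073e-03, -4.26800219e-05,  6.34954337e-05,  6.19111974e-04,
       -4.37860356e-04, -7.22054162e-05, -9.78966258e-04]), 'effort': array([-3.90846290e-04, -4.69202685e+01,  2.58690538e-01, -1.71034938e+01,
        9.80453391e-03,  9.43655876e-03, -5.40898483e-06]), 'position': array([0.25028333, 0.59902799, 0.23012128]), 'tool_rot': array([-2.42754302e-04,  1.96575495e-01,  9.80487823e-01, -1.28256508e-03]), 'wrist_force': array([ 0.46918715,  0.04623391, -0.1094074 ]), 'torque': array([0.02461589, 0.007954  , 0.03138488]), 'grip_force': 0.0, 'finger_gap': 0.08542926750728004}
0.0187
scene {'vfov': 45.187438483098184, 'cx': 318.38821798477335, 'cy': 192.10270730107248, 'dist_coeffs': array([-0.10068639,  0.        ,  0.        ,  0.        ,  0.        ]), 'rvec': array([ 2.06263548,  0.93367087, -0.48100682]), 'tvec': array([-0.37889086, -0.19692517,  1.71469491])}
top {'vfov': 51.346217780490285, 'cx': 321.3537669622021, 'cy': 191.5372181435792, 'dist_coeffs': array([-0.0531701,  0.       ,  0.       ,  0.       ,  0.       ]), 'rvec': array([ 2.2172707 , -2.16365925,  0.10992588]), 'tvec': array([-0.0157089 ,  0.60588955,  1.15685653])}
```

View pics/scene0.png

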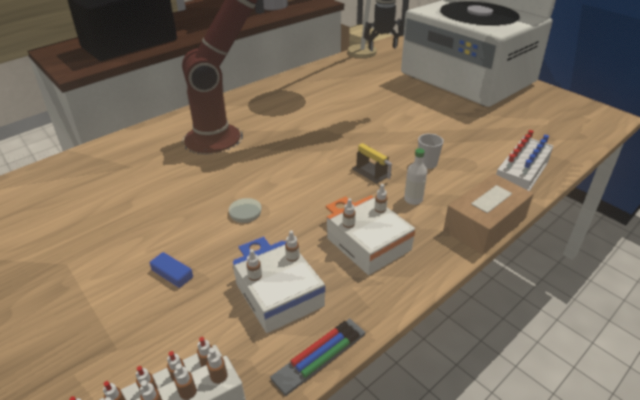

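View pics/top0.png

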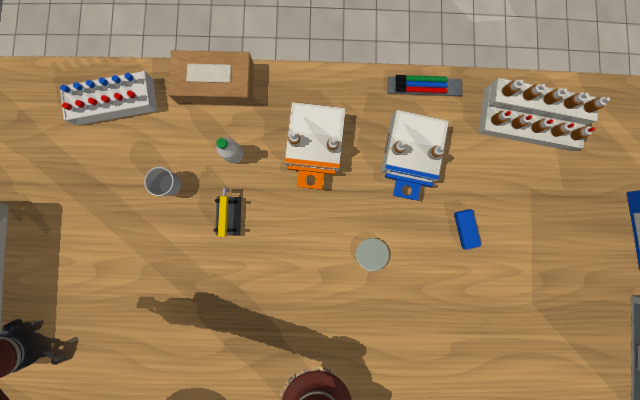

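The scene view shows the hook on its rest near (372,160) and the blue box at (278,280). In the top view the hook is at (224,213), with its prong towards the top of the picture. The blue tab's hole is near (407,190), and the orange box stands to the left of the blue one. I'll enlarge both spots.

```bash
cat > h.py <<'E'
import numpy as np, cv2
from plant import readout, capture, calibration, env
def cam(n):
    c=calibration(n); f=200/np.tan(np.radians(c["vfov"]/2))
    return np.array([[f,0,c["cx"]],[0,f,c["cy"]],[0,0,1]]),c["dist_coeffs"],c["rvec"],c["tvec"]
def back(n,uv,z):
    K,d,r,t=cam(n); R=cv2.Rodrigues(r)[0]
    p=cv2.undistortPoints(np.array(uv,float).reshape(-1,1,2),K,d).reshape(-1,2)
    D=np.c_[p,np.ones(len(p))]@R; C=-R.T@t
    return C+D*((z-C[2])/D[:,2])[:,None]
def proj(n,P):
    K,d,r,t=cam(n); return cv2.projectPoints(np.array(P,float).reshape(-1,1,3),r,t,K,d)[0].reshape(-1,2)
def crop(img,x,y,w,h,s,step=10):
    c=cv2.resize(img[y:y+h,x:x+w],None,fx=s,fy=s,interpolation=cv2.INTER_CUBIC)
    for u in range(-(-x//step)*step,x+w,step): cv2.line(c,((u-x)*s,0),((u-x)*s,6),(0,0,255),1); cv2.putText(c,str(u),((u-x)*s,16),0,.35,(0,0,255))
    for v in range(-(-y//step)*step,y+h,step): cv2.line(c,(0,(v-y)*s),(6,(v-y)*s),(0,0,255),1); cv2.putText(c,str(v),(8,(v-y)*s+4),0,.35,(0,0,255))
    return c
E
python3 - <<'E'
import cv2,numpy as np
from h import *
i=cv2.imread("pics/top0.png")
a=crop(i,200,180,55,65,8); b=crop(i,378,150,72,65,8)
m=np.zeros((520,800,3),np.uint8); w=800-a.shape[1]
m[:,:a.shape[1]]=a; m[:,a.shape[1]:]=b[:,:w]; cv2.imwrite("pics/c1.png",m)
E
```

```text
(no output)
```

View pics/c1.png

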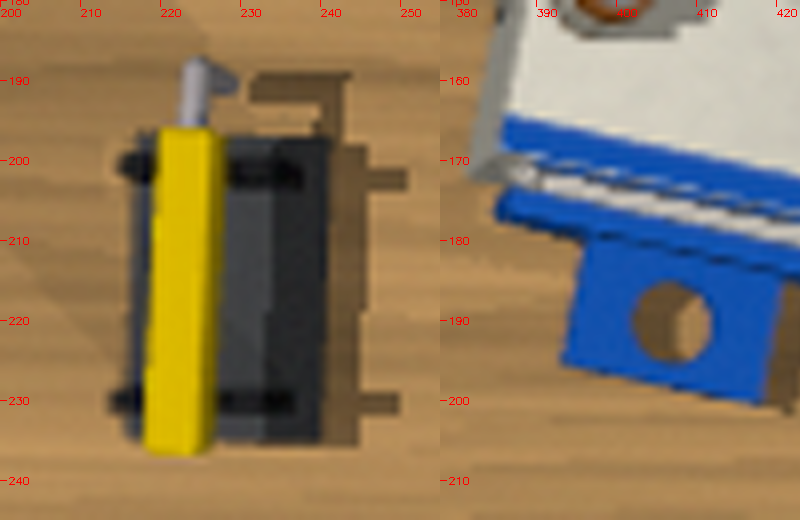

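In the left crop the handle's top face runs from (223.3,196) at the front to (221.6,236) at the rear. In the right crop the hole's centre is at (405.8,190.2), and the tab's free edge runs from (392.8,195.5) to (417.6,200.5).

```bash
python3 - <<'E'
from h import *
np.set_printoptions(precision=4,suppress=True)
h=back("top",[(223.3,196),(221.4,236.2),(219.8,196),(217.8,236),(187,0)],.080)[:4]
print("handle",h, np.linalg.norm(h[0]-h[1])); d=h[0]-h[1]; yaw=np.arctan2(d[1],d[0]); print(np.degrees(yaw)); 
g=h[:2].mean(0)+0.005*0; u=d/np.linalg.norm(d); print("grip pt",h[1]+u*.06)
print("prong top", back("top",[(224.3,187.5)],.073))
t=back("top",[(405.8,190.2),(392.8,195.5),(417.6,200.5)],.054); print("hole",t)
e=t[2]-t[1]; print(np.linalg.norm(e), np.degrees(np.arctan2(e[1],e[0]))+90, "perp", np.cross((e/np.linalg.norm(e)),t[0]-t[1]))
# box corners top z .076 : stripe front-left etc
print("dropper/dish", back("top",[(372,254)],.018), back("top",[(468,229)],.032), back("top",[(230,150)],.17))
E
```

```text
handle [[0.5829 0.2643 0.08  ]
 [0.4749 0.265  0.08  ]
 [0.5826 0.2737 0.08  ]
 [0.4752 0.2746 0.08  ]] 0.10793415503610831
-0.3684749943763722
grip pt [0.5349 0.2646 0.08  ]
prong top [[0.6065 0.264  0.073 ]]
hole [[ 0.6134 -0.2354  0.054 ]
 [ 0.5977 -0.1991  0.054 ]
 [ 0.5855 -0.2688  0.054 ]]
0.07076243144651122 -9.945030079254309 perp [0.     0.     0.0217]
dropper/dish [[ 0.4328 -0.1487  0.018 ]] [[ 0.5093 -0.4199  0.032 ]] [[0.6929 0.2331 0.17  ]]
```

Emit:
send_rows:
  rows:
    - {"travel": [0, 0, 0], "rot": [0, 0, -0.9], "grip": 1}
    - {"travel": [0, 0, 0], "rot": [0, 0, -0.9], "grip": 1}
    - {"travel": [0, 0, 0], "rot": [0, 0, -0.9], "grip": 1}
    - {"travel": [0, 0, 0], "rot": [0, 0, -0.9], "grip": 1}
    - {"travel": [0, 0, 0], "rot": [0, 0, -0.87], "grip": 1}
    - {"travel": [-0.85, -1, 0], "rot": [0, 0, 0], "grip": 1}
    - {"travel": [-0.85, -1, 0], "rot": [0, 0, 0], "grip": 1}
    - {"travel": [-0.85, -1, 0], "rot": [0, 0, 0], "grip": 1}
    - {"travel": [-0.85, -1, 0], "rot": [0, 0, 0], "grip": 1}
    - {"travel": [-0.85, -1, 0], "rot": [0, 0, 0], "grip": 1}

```text
time: 1.35
position: [0.3354, 0.4982, 0.2307]
tool_rot: [-0.0, 0.003, 1.0, -0.001]
wrist_force: [1.0, -0.2, -0.2]
finger_gap: 0.0854
grip_force: 0.0
```

Emit:
send_rows:
  rows:
    - {"travel": [-0.85, -1, 0], "rot": [0, 0, 0], "grip": 1}
    - {"travel": [-0.85, -1, 0], "rot": [0, 0, 0], "grip": 1}
    - {"travel": [-0.85, -1, 0], "rot": [0, 0, 0], "grip": 1}
    - {"travel": [-0.85, -1, 0], "rot": [0, 0, 0], "grip": 1}
    - {"travel": [-0.85, -1, 0], "rot": [0, 0, 0], "grip": 1}
    - {"travel": [-0.85, -1, 0.5], "rot": [0, 0, 0], "grip": 1}
    - {"travel": [-0.85, -1, 0.5], "rot": [0, 0, 0], "grip": 1}
    - {"travel": [-0.85, -1, 0.5], "rot": [0, 0, 0], "grip": 1}
    - {"travel": [-0.85, -1, 0.5], "rot": [0, 0, 0], "grip": 1}
    - {"travel": [0, 0, 0], "rot": [0, 0, 0], "grip": 1}

```text
time: 2.6
position: [0.488, 0.3153, 0.1901]
tool_rot: [-0.001, 0.005, 1.0, -0.002]
wrist_force: [-0.1, -0.2, -0.1]
finger_gap: 0.0854
grip_force: 0.0
```

Emit:
send_rows:
  rows:
    - {"travel": [-0.8, -0.85, 0], "rot": [0, 0, 0], "grip": 1}
    - {"travel": [-0.8, -0.85, 0], "rot": [0, 0, 0], "grip": 1}
    - {"travel": [-0.7, -0.85, 0], "rot": [0, 0, 0], "grip": 1}
    - {"travel": [0, 0, 1], "rot": [0, 0, 0], "grip": 1}
    - {"travel": [0, 0, 1], "rot": [0, 0, 0], "grip": 1}
    - {"travel": [0, 0, 1], "rot": [0, 0, 0], "grip": 1}
    - {"travel": [0, 0, 0], "rot": [0, 0, 0], "grip": 1}

```text
time: 3.48
position: [0.5312, 0.2672, 0.13]
tool_rot: [-0.002, 0.002, 1.0, -0.001]
wrist_force: [0.6, -0.5, 0.2]
finger_gap: 0.0851
grip_force: 0.0
```

```bash
python3 - <<'E'
from h import *
print(readout.observe()["position"],readout.observe()["joint_pos"])
t=capture("top")[:,:,::-1].copy(); s=capture("scene")[:,:,::-1].copy()
cv2.imwrite("pics/top1.png",t); cv2.imwrite("pics/scene1.png",s)
a=crop(t,190,170,66,80,6); b=crop(s,340,130,66,80,6)
cv2.imwrite("pics/c2.png",np.hstack([a,b]))
E
```

```text
[0.53123663 0.26721539 0.12999083] [-0.44430774  0.6435895  -0.09380959  1.70149285  0.07699071  0.80397193
  0.99295824]
```

View pics/c2.png

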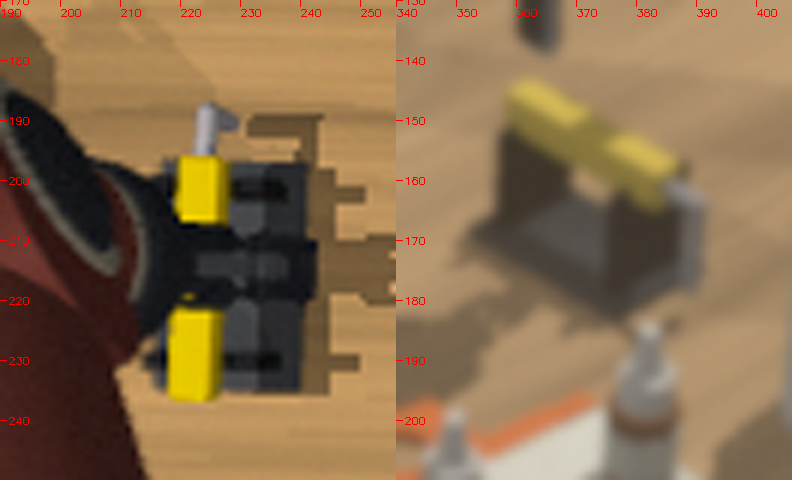

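The gripper straddles the handle, whose visible ends are at (223,196) and (221,236). Next I lower it and grip.

Emit:
send_rows:
  rows:
    - {"travel": [-0.15, -0.13, 0.5], "rot": [0, 0, 0], "grip": 1}
    - {"travel": [0, 0, 0.9], "rot": [0, 0, 0], "grip": 1}
    - {"travel": [0, 0, 0.9], "rot": [0, 0, 0], "grip": 1}
    - {"travel": [0, 0, 0.9], "rot": [0, 0, 0], "grip": 1}
    - {"travel": [0, 0, 0.8], "rot": [0, 0, 0], "grip": 1}
    - {"travel": [0, 0, 0], "rot": [0, 0, 0], "grip": 1}
    - {"travel": [0, 0, 0], "rot": [0, 0, 0], "grip": 1}

```text
time: 4.45
position: [0.5361, 0.2647, 0.0516]
tool_rot: [0.0, 0.003, 1.0, 0.0]
wrist_force: [-0.2, 0.1, 0.5]
finger_gap: 0.0854
grip_force: 0.0
```

Emit:
send_rows:
  rows:
    - {"travel": [0, 0, 0], "rot": [0, 0, 0], "grip": 0.5}
    - {"travel": [0, 0, 0], "rot": [0, 0, 0], "grip": 0.35}
    - {"travel": [0, 0, 0], "rot": [0, 0, 0], "grip": 0.2}
    - {"travel": [0, 0, 0], "rot": [0, 0, 0], "grip": 0}
    - {"travel": [0, 0, 0], "rot": [0, 0, 0], "grip": 0}
    - {"travel": [0, 0, 0], "rot": [0, 0, 0], "grip": 0}
    - {"travel": [0, 0, 0], "rot": [0, 0, 0], "grip": 0}
    - {"travel": [0, 0, 0], "rot": [0, 0, 0], "grip": 0}

```text
time: 5.45
position: [0.5359, 0.2648, 0.0517]
tool_rot: [0.0, 0.003, 1.0, 0.0]
wrist_force: [-0.6, 0.8, 5.4]
finger_gap: 0.0192
grip_force: 59.0
```

Emit:
send_rows:
  rows:
    - {"travel": [0, 0, -0.5], "rot": [0, 0, 0], "grip": 0}
    - {"travel": [0, 0, -1], "rot": [0, 0, 0], "grip": 0}
    - {"travel": [0, 0, -1], "rot": [0, 0, 0], "grip": 0}
    - {"travel": [0, 0, -1], "rot": [0, 0, 0], "grip": 0}
    - {"travel": [0, 0, -1], "rot": [0, 0, 0], "grip": 0}
    - {"travel": [0, 0, -0.5], "rot": [0, 0, 0], "grip": 0}
    - {"travel": [0, -0.5, 0], "rot": [0, 0, 0], "grip": 0}
    - {"travel": [0, -1, 0], "rot": [0, 0, 0], "grip": 0}
    - {"travel": [0, -1, 0], "rot": [0, 0, 0], "grip": 0}
    - {"travel": [0, -1, 0], "rot": [0, 0, 0], "grip": 0}

```text
time: 6.7
position: [0.5351, 0.1919, 0.1508]
tool_rot: [-0.001, 0.004, 1.0, -0.001]
wrist_force: [-0.4, 0.6, -1.8]
finger_gap: 0.0196
grip_force: 58.6
```

Emit:
send_rows:
  rows:
    - {"travel": [0, -1, 0], "rot": [0, 0, 0], "grip": 0}
    - {"travel": [0, -1, 0], "rot": [0, 0, 0], "grip": 0}
    - {"travel": [0, -1, 0], "rot": [0, 0, 0], "grip": 0}
    - {"travel": [0, -1, 0], "rot": [0, 0, 0], "grip": 0}
    - {"travel": [0, -1, 0], "rot": [0, 0, 0], "grip": 0}
    - {"travel": [0, -1, 0], "rot": [0, 0, 0], "grip": 0}
    - {"travel": [0, -1, 0], "rot": [0, 0, 0], "grip": 0}
    - {"travel": [0, -1, 0], "rot": [0, 0, 0], "grip": 0}
    - {"travel": [0, -1, 0], "rot": [0, 0, 0], "grip": 0}
    - {"travel": [0, -1, 0], "rot": [0, 0, 0], "grip": 0}

```text
time: 7.95
position: [0.5341, -0.0068, 0.1513]
tool_rot: [0.0, 0.003, 1.0, -0.0]
wrist_force: [0.3, -0.0, -1.4]
finger_gap: 0.0193
grip_force: 58.6
```

Emit:
send_rows:
  rows:
    - {"travel": [0, -1, 0], "rot": [0, 0, 0], "grip": 0}
    - {"travel": [0, -1, 0], "rot": [0, 0, 0], "grip": 0}
    - {"travel": [0, -1, 0], "rot": [0, 0, 0], "grip": 0}
    - {"travel": [0, -1, 0], "rot": [0, 0, 0], "grip": 0}
    - {"travel": [0, -1, 0], "rot": [0, 0, 0], "grip": 0}
    - {"travel": [0, -1, 0], "rot": [0, 0, 0], "grip": 0}
    - {"travel": [0, -1, 0], "rot": [0, 0, 0], "grip": 0}
    - {"travel": [0, 0, 0], "rot": [0, 0, 0.96], "grip": 0}
    - {"travel": [0, 0, 0], "rot": [0, 0, 0.96], "grip": 0}
    - {"travel": [0, 0, 0], "rot": [0, 0, 0], "grip": 0}

```text
time: 9.2
position: [0.5334, -0.146, 0.1513]
tool_rot: [-0.0, 0.086, 0.996, -0.0]
wrist_force: [-0.9, -0.2, -1.6]
finger_gap: 0.0188
grip_force: 58.6
```

Emit:
send_rows:
  rows:
    - {"travel": [-0.35, -0.95, 0], "rot": [0, 0, 0], "grip": 0}
    - {"travel": [-0.35, -0.95, 0], "rot": [0, 0, 0], "grip": 0}
    - {"travel": [-0.3, -0.9, 0], "rot": [0, 0, 0], "grip": 0}
    - {"travel": [-0.3, -0.9, 0], "rot": [0, 0, 0], "grip": 0}
    - {"travel": [0, 0, 0.9], "rot": [0, 0, 0], "grip": 0}
    - {"travel": [0, 0, 0.9], "rot": [0, 0, 0], "grip": 0}
    - {"travel": [0, 0, 0], "rot": [0, 0, 0], "grip": 0}

```text
time: 10.07
position: [0.545, -0.2234, 0.1139]
tool_rot: [-0.002, 0.087, 0.996, 0.0]
wrist_force: [0.2, -0.4, -0.9]
finger_gap: 0.0195
grip_force: 58.6
```

```bash
python3 - <<'E'
from h import *
print(readout.observe()["position"],readout.observe()["tool_rot"])
t=capture("top")[:,:,::-1].copy(); s=capture("scene")[:,:,::-1].copy()
a=crop(t,375,165,66,80,6); b=crop(s,220,215,66,80,6)
cv2.imwrite("pics/c3.png",np.hstack([a,b]))
print(proj("scene",[(.6134,-.2354,.054)]))
E
```

```text
[ 0.54504458 -0.22336887  0.11388123] [-1.79047284e-03  8.67836013e-02  9.96225495e-01  4.04445235e-04]
[[255.4901273  245.02330882]]
```

View pics/c3.png

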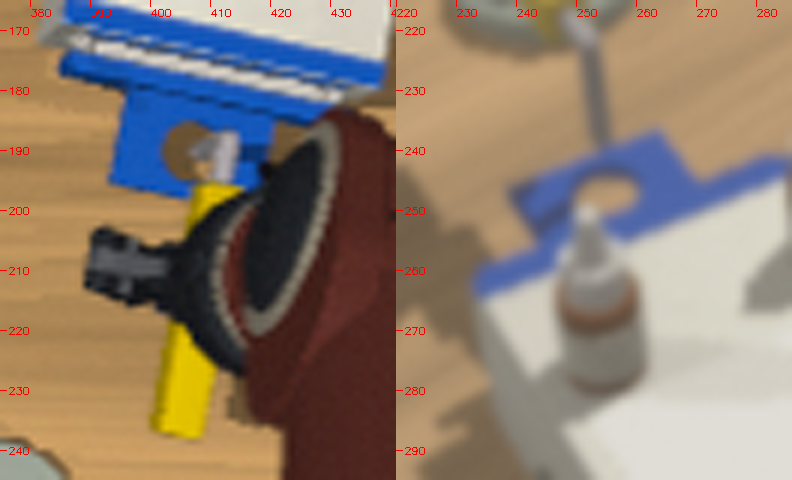

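```bash
python3 - <<'E'
from h import *
from scipy.spatial.transform import Rotation as Ro
o=readout.observe(); R=Ro.from_quat(o["tool_rot"],scalar_first=True).as_matrix(); p=o["position"]
g=p+R@np.array([.002,0,-.0163]); u=-R[:,0]; z=-R[:,2]
tip=g+u*.070-z*.055; bend=g+u*.070
print("tip",tip)
for n in("top","scene"):
    print(n,"tip",proj(n,[tip]),"bendtop",proj(n,[bend+z*.005]),"rear top",proj(n,[g-u*.06+z*.012]),"front",proj(n,[g+u*.05+z*.012]))
ex=np.array([.985,-.1728,0]); ey=np.array([.1728,.985,0]); H=np.array([.6134,-.2354,.054])
print("tab corners scene",proj("scene",[H-.022*ex+.035*ey,H-.022*ex-.035*ey]),"hole",proj("scene",[H+s*.0145*e for e in(ex,ey) for s in(-1,1)]))
E
```

```text
tip [ 0.61352882 -0.23525892  0.07697549]
top tip [[407.61248978 189.46029044]] bendtop [[412.88390745 187.51923596]] rear top [[404.44453285 237.13618844]] front [[412.15912828 194.88587328]]
scene tip [[254.67856908 238.19555685]] bendtop [[252.26819597 219.54408534]] rear top [[230.72146251 189.32768087]] front [[248.4837522  212.70050802]]
tab corners scene [[264.31266786 234.93424482]
 [238.9738423  244.89352541]] hole [[253.02999099 241.60867104]
 [257.99277095 248.49470587]
 [250.16800774 247.14494937]
 [260.76620768 242.91921087]]
```

The top view shows the prong going down towards the hole at (404,190), and the scene view has its tip at (254.5,239.5). Both match the predicted positions, so the prong is over the hole and I lower it.

Emit:
send_rows:
  rows:
    - {"travel": [0, 0, 0.5], "rot": [0, 0, 0], "grip": 0}
    - {"travel": [0, 0, 0.5], "rot": [0, 0, 0], "grip": 0}
    - {"travel": [0, 0, 0.6], "rot": [0, 0, 0], "grip": 0}
    - {"travel": [0, 0, 0.6], "rot": [0, 0, 0], "grip": 0}
    - {"travel": [0, 0, 0], "rot": [0, 0, 0], "grip": 0}

```text
time: 10.8
position: [0.5452, -0.2225, 0.0698]
tool_rot: [-0.002, 0.086, 0.996, 0.0]
wrist_force: [-0.6, -0.5, -0.2]
finger_gap: 0.019
grip_force: 58.6
```

```bash
python3 - <<'E'
from h import *
t=capture("top")[:,:,::-1].copy(); s=capture("scene")[:,:,::-1].copy()
a=crop(t,375,165,66,80,6); b=crop(s,220,215,66,80,6)
cv2.imwrite("pics/c4.png",np.hstack([a,b]))
E
```

```text
(no output)
```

View pics/c4.png

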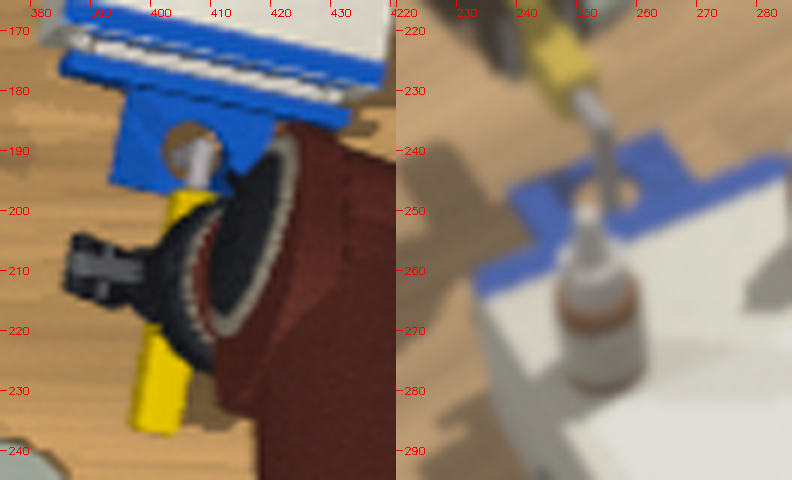

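The prong stands in the hole in both views, near (406,189) in the top view and (254,246) in the scene view, and there is no contact force. Now I pull along tool +x.

Emit:
send_rows:
  rows:
    - {"travel": [0.3, 0, 0], "rot": [0, 0, 0], "grip": 0}
    - {"travel": [0.3, 0, 0], "rot": [0, 0, 0], "grip": 0}
    - {"travel": [0.4, 0, 0], "rot": [0, 0, 0], "grip": 0}
    - {"travel": [0.4, 0, 0], "rot": [0, 0, 0], "grip": 0}
    - {"travel": [0.4, 0, 0], "rot": [0, 0, 0], "grip": 0}
    - {"travel": [0.4, 0, 0], "rot": [0, 0, 0], "grip": 0}
    - {"travel": [0.4, 0, 0], "rot": [0, 0, 0], "grip": 0}
    - {"travel": [0.4, 0, 0], "rot": [0, 0, 0], "grip": 0}
    - {"travel": [0.4, 0, 0], "rot": [0, 0, 0], "grip": 0}
    - {"travel": [0.2, 0, 0], "rot": [0, 0, 0], "grip": 0}

```text
time: 12.15
position: [0.4743, -0.2104, 0.0713]
tool_rot: [-0.001, 0.087, 0.996, 0.0]
wrist_force: [3.5, 0.1, -0.0]
finger_gap: 0.0191
grip_force: 58.9
```

Emit:
send_rows:
  rows:
    - {"travel": [0.2, 0, 0], "rot": [0, 0, 0], "grip": 0}
    - {"travel": [0.15, 0, 0], "rot": [0, 0, 0], "grip": 0}
    - {"travel": [0, 0, 0], "rot": [0, 0, 0], "grip": 0}

```text
time: 12.52
position: [0.4676, -0.2093, 0.0712]
tool_rot: [-0.001, 0.087, 0.996, 0.0]
wrist_force: [1.8, -0.5, 1.1]
finger_gap: 0.0191
grip_force: 58.9
```

Emit:
send_rows:
  rows:
    - {"travel": [0.1, 0, 0], "rot": [0, 0, 0], "grip": 0}
    - {"travel": [0.1, 0, 0], "rot": [0, 0, 0], "grip": 0}
    - {"travel": [0, 0, 0], "rot": [0, 0, 0], "grip": 0}

```text
time: 12.9
position: [0.4668, -0.2091, 0.0714]
tool_rot: [0.002, 0.086, 0.996, -0.0]
wrist_force: [6.9, -0.9, -4.8]
finger_gap: 0.0189
grip_force: 58.7
```

Emit:
send_rows:
  rows:
    - {"travel": [0.1, 0, 0], "rot": [0, 0, 0], "grip": 0}
    - {"travel": [0, 0, 0], "rot": [0, 0, 0], "grip": 0}

```text
time: 13.15
position: [0.4666, -0.2091, 0.0718]
tool_rot: [0.004, 0.086, 0.996, -0.001]
wrist_force: [7.2, -1.8, -4.4]
finger_gap: 0.019
grip_force: 58.8
```

Emit:
send_rows:
  rows:
    - {"travel": [0.15, 0, 0], "rot": [0, 0, 0], "grip": 0}
    - {"travel": [0.1, 0, 0], "rot": [0, 0, 0], "grip": 0}
    - {"travel": [0, 0, 0], "rot": [0, 0, 0], "grip": 0}

```text
time: 13.52
position: [0.4662, -0.2091, 0.0725]
tool_rot: [0.009, 0.086, 0.996, -0.002]
wrist_force: [13.6, -2.4, -7.7]
finger_gap: 0.019
grip_force: 58.9
```

```bash
python3 - <<'E'
from h import *
t=capture("top")[:,:,::-1].copy(); s=capture("scene")[:,:,::-1].copy()
a=crop(t,365,160,66,80,6); b=crop(s,200,190,66,80,6)
cv2.imwrite("pics/c5.png",np.hstack([a,b]))
H=np.array([.6134,-.2354,.054]); ex=np.array([.985,-.1728,0]); ey=np.array([.1728,.985,0])
for d in(.07,.08):
    print(d,proj("top",[H-ex*(d+.022)+.035*ey,H-ex*d,H-ex*d+.0145*ey+0*ex]),proj("scene",[H-ex*(d+.022)+.035*ey,H-ex*(d+.022)-.035*ey]))
E
```

```text
0.07 [[387.47802646 220.20576069]
 [401.26202966 214.87304979]
 [396.15823875 213.84952582]] [[252.73437859 219.69147751]
 [228.15099382 228.94034471]]
0.08 [[386.81355071 223.76089085]
 [400.60970091 218.41696346]
 [395.50218819 217.39391088]] [[251.15374385 217.60773027]
 [226.67583961 226.76160138]]
```

View pics/c5.png

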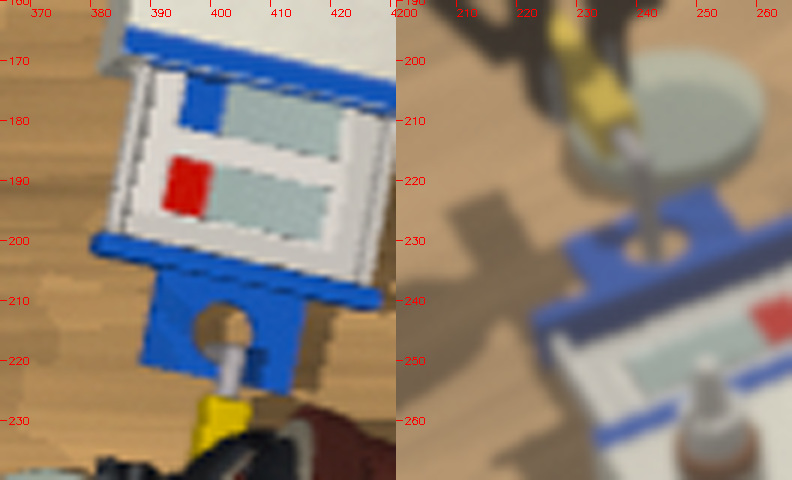

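```bash
python3 - <<'E'
from h import *
ex=np.array([.985,-.1728,0])
B=back("top",[(386,168.3),(430,178.5)],.076); h=back("top",[(401,215)],.054); h0=back("top",[(405.8,190.2)],.054)
print(B,(B-h)@ex-.034,(B-h0)@ex-.034)
E
```

```text
[[ 0.67026955 -0.17540707  0.076     ]
 [ 0.64541778 -0.29736282  0.076     ]] [0.08214448 0.07873944] [0.01163543 0.00823038]
```

In the top view the tray stands open with its hole at (401,215), and its distance from the box front works out at about 80 mm out. The force rose without further motion, so it is at its stop. I back off to the hole's centre and lift.

Emit:
send_rows:
  rows:
    - {"travel": [-0.4, 0, 0], "rot": [0, 0, 0], "grip": 0}
    - {"travel": [-0.4, 0, 0], "rot": [0, 0, 0], "grip": 0}
    - {"travel": [0, 0, 0], "rot": [0, 0, 0], "grip": 0}
    - {"travel": [0, 0, 0], "rot": [0, 0, 0], "grip": 0}

```text
time: 14.12
position: [0.4717, -0.2099, 0.0708]
tool_rot: [-0.002, 0.087, 0.996, 0.0]
wrist_force: [0.9, 0.3, -0.6]
finger_gap: 0.019
grip_force: 60.1
```

Emit:
send_rows:
  rows:
    - {"travel": [-0.15, 0, 0], "rot": [0, 0, 0], "grip": 0}
    - {"travel": [0, 0, -0.5], "rot": [0, 0, 0], "grip": 0}
    - {"travel": [0, 0, -0.8], "rot": [0, 0, 0], "grip": 0}
    - {"travel": [0, 0, -1], "rot": [0, 0, 0], "grip": 0}
    - {"travel": [0, 0, -1], "rot": [0, 0, 0], "grip": 0}
    - {"travel": [0, 0, -0.9], "rot": [0, 0, 0], "grip": 0}
    - {"travel": [0, 0, 0], "rot": [0, 0, -0.96], "grip": 0}
    - {"travel": [0, 0, 0], "rot": [0, 0, -0.96], "grip": 0}
    - {"travel": [0, 1, 0], "rot": [0, 0, 0], "grip": 0}
    - {"travel": [0, 1, 0], "rot": [0, 0, 0], "grip": 0}

```text
time: 15.38
position: [0.4764, -0.1685, 0.1556]
tool_rot: [-0.0, 0.003, 1.0, 0.0]
wrist_force: [0.6, 0.6, -1.6]
finger_gap: 0.0193
grip_force: 60.0
```

Emit:
send_rows:
  rows:
    - {"travel": [0, 1, 0], "rot": [0, 0, 0], "grip": 0}
    - {"travel": [0, 1, 0], "rot": [0, 0, 0], "grip": 0}
    - {"travel": [0, 1, 0], "rot": [0, 0, 0], "grip": 0}
    - {"travel": [0, 1, 0], "rot": [0, 0, 0], "grip": 0}
    - {"travel": [0, 1, 0], "rot": [0, 0, 0], "grip": 0}
    - {"travel": [0, 1, 0], "rot": [0, 0, 0], "grip": 0}
    - {"travel": [0, 1, 0], "rot": [0, 0, 0], "grip": 0}
    - {"travel": [0, 1, 0], "rot": [0, 0, 0], "grip": 0}
    - {"travel": [0, 1, 0], "rot": [0, 0, 0], "grip": 0}
    - {"travel": [0, 1, 0], "rot": [0, 0, 0], "grip": 0}

```text
time: 16.62
position: [0.4767, 0.0321, 0.1554]
tool_rot: [-0.0, 0.002, 1.0, 0.0]
wrist_force: [0.1, 0.1, -0.5]
finger_gap: 0.0192
grip_force: 60.0
```

Emit:
send_rows:
  rows:
    - {"travel": [-0.3, 1, 0], "rot": [0, 0, 0], "grip": 0}
    - {"travel": [-0.3, 1, 0], "rot": [0, 0, 0], "grip": 0}
    - {"travel": [-0.3, 1, 0], "rot": [0, 0, 0], "grip": 0}
    - {"travel": [-0.3, 1, 0], "rot": [0, 0, 0], "grip": 0}
    - {"travel": [-0.3, 1, 0], "rot": [0, 0, 0], "grip": 0}
    - {"travel": [-0.3, 1, 0], "rot": [0, 0, 0], "grip": 0}
    - {"travel": [-0.3, 1, 0], "rot": [0, 0, 0], "grip": 0}
    - {"travel": [-0.3, 1, 0], "rot": [0, 0, 0], "grip": 0}
    - {"travel": [-0.3, 0.5, 0], "rot": [0, 0, 0], "grip": 0}
    - {"travel": [0, 0, 0], "rot": [0, 0, 0], "grip": 0}

```text
time: 17.88
position: [0.533, 0.1998, 0.1551]
tool_rot: [0.0, 0.002, 1.0, 0.0]
wrist_force: [-0.4, 0.1, -1.1]
finger_gap: 0.0193
grip_force: 60.0
```

Emit:
send_rows:
  rows:
    - {"travel": [-0.05, 0.85, 0], "rot": [0, 0, 0], "grip": 0}
    - {"travel": [-0.05, 0.8, 0], "rot": [0, 0, 0], "grip": 0}
    - {"travel": [-0.05, 0.8, 0], "rot": [0, 0, 0], "grip": 0}
    - {"travel": [0, 0.8, 0.5], "rot": [0, 0, 0], "grip": 0}
    - {"travel": [0, 0, 1], "rot": [0, 0, 0], "grip": 0}
    - {"travel": [0, 0, 1], "rot": [0, 0, 0], "grip": 0}
    - {"travel": [0, 0, 1], "rot": [0, 0, 0], "grip": 0}
    - {"travel": [0, 0, 0], "rot": [0, 0, 0], "grip": 0}

```text
time: 18.88
position: [0.5343, 0.2639, 0.0831]
tool_rot: [-0.002, 0.002, 1.0, -0.001]
wrist_force: [-0.4, -0.0, -1.5]
finger_gap: 0.0194
grip_force: 60.0
```

```bash
python3 - <<'E'
from h import *
from scipy.spatial.transform import Rotation as Ro
o=readout.observe(); R=Ro.from_quat(o["tool_rot"],scalar_first=True).as_matrix(); p=o["position"]; print(p,o["tool_rot"])
g=p+R@np.array([.002,0,-.0163]); u=-R[:,0]; z=-R[:,2]
print(g)
for n in("top","scene"): print(n,"tip",proj(n,[g+u*.07-z*.055]),"bendtop",proj(n,[g+u*.07+z*.005]),"rear top",proj(n,[g-u*.06+z*.012]),"front",proj(n,[g+u*.05+z*.012]))
t=capture("top")[:,:,::-1].copy(); s=capture("scene")[:,:,::-1].copy()
cv2.imwrite("pics/c6.png",np.hstack([crop(t,190,170,66,80,6),crop(s,340,120,66,80,6)]))
E
```

```text
[0.53430565 0.26394568 0.08308059] [-0.00224216  0.00249328  0.99999372 -0.0011478 ]
[0.53237888 0.2639929  0.09938934]
top tip [[226.60558305 189.99272533]] bendtop [[221.90886399 188.00658301]] rear top [[218.96777488 237.50483851]] front [[220.95742178 195.35397013]]
scene tip [[388.71782335 169.8633118 ]] bendtop [[390.29406433 153.22381956]] rear top [[359.6135023  134.37626917]] front [[385.51935187 148.51361147]]
```

View pics/c6.png

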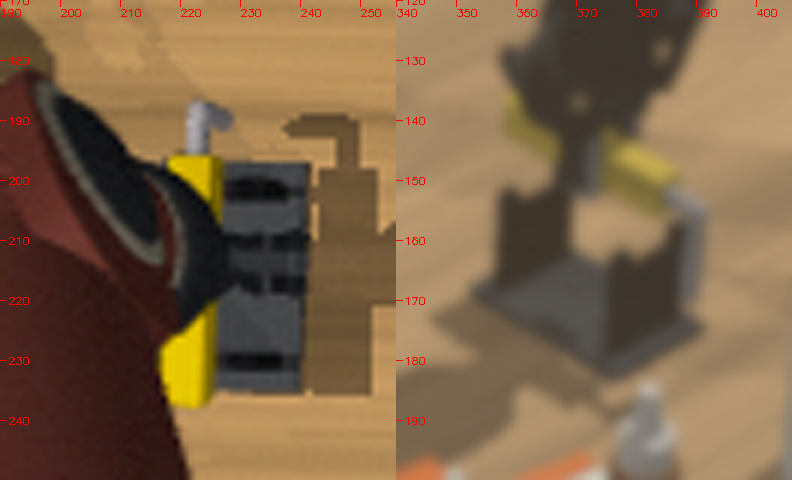

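The hook hangs level above the yokes. Its front is at (221,195) and its rear at (219,237) in the top view, as predicted. I lower it gently.

Emit:
send_rows:
  rows:
    - {"travel": [-0.08, 0.04, 0.4], "rot": [0, 0, 0], "grip": 0}
    - {"travel": [0, 0, 0.4], "rot": [0, 0, 0], "grip": 0}
    - {"travel": [0, 0, 0.4], "rot": [0, 0, 0], "grip": 0}
    - {"travel": [0, 0, 0.25], "rot": [0, 0, 0], "grip": 0}
    - {"travel": [0, 0, 0], "rot": [0, 0, 0], "grip": 0}
    - {"travel": [0, 0, 0], "rot": [0, 0, 0], "grip": 0}

```text
time: 19.73
position: [0.5377, 0.2649, 0.0564]
tool_rot: [0.0, 0.003, 1.0, 0.0]
wrist_force: [0.3, 0.3, -0.5]
finger_gap: 0.0189
grip_force: 60.0
```

Emit:
send_rows:
  rows:
    - {"travel": [0.08, 0, 0.1], "rot": [0, 0, 0], "grip": 0}
    - {"travel": [0, 0, 0.1], "rot": [0, 0, 0], "grip": 0}
    - {"travel": [0, 0, 0], "rot": [0, 0, 0], "grip": 0}
    - {"travel": [0, 0, 0], "rot": [0, 0, 0], "grip": 0}

```text
time: 20.23
position: [0.536, 0.2649, 0.0523]
tool_rot: [0.0, 0.003, 1.0, -0.0]
wrist_force: [0.3, 0.3, -1.1]
finger_gap: 0.019
grip_force: 60.0
```

Emit:
send_rows:
  rows:
    - {"travel": [0, 0, 0.08], "rot": [0, 0, 0], "grip": 0}
    - {"travel": [0, 0, 0], "rot": [0, 0, 0], "grip": 0}
    - {"travel": [0, 0, 0], "rot": [0, 0, 0], "grip": 0}

```text
time: 20.6
position: [0.5362, 0.2649, 0.0517]
tool_rot: [0.0, 0.003, 1.0, 0.0]
wrist_force: [-2.1, -0.5, 5.4]
finger_gap: 0.0191
grip_force: 60.9
```

It is seated, with the same reading as when I gripped it, so I release and rise.

Emit:
send_rows:
  rows:
    - {"travel": [0, 0, 0], "rot": [0, 0, 0], "grip": 0.35}
    - {"travel": [0, 0, 0], "rot": [0, 0, 0], "grip": 0.6}
    - {"travel": [0, 0, 0], "rot": [0, 0, 0], "grip": 1}
    - {"travel": [0, 0, 0], "rot": [0, 0, 0], "grip": 1}
    - {"travel": [0, 0, 0], "rot": [0, 0, 0], "grip": 1}
    - {"travel": [0, 0, 0], "rot": [0, 0, 0], "grip": 1}
    - {"travel": [0, 0, -0.5], "rot": [0, 0, 0], "grip": 1}
    - {"travel": [0, 0, -1], "rot": [0, 0, 0], "grip": 1}
    - {"travel": [0, 0, -1], "rot": [0, 0, 0], "grip": 1}
    - {"travel": [0, 0, -1], "rot": [0, 0, 0], "grip": 1}

```text
time: 21.85
position: [0.5361, 0.2649, 0.1221]
tool_rot: [0.0, 0.003, 1.0, 0.0]
wrist_force: [-0.1, -0.1, 0.3]
finger_gap: 0.0852
grip_force: 0.0
```

Emit:
send_rows:
  rows:
    - {"travel": [0, 0, -1], "rot": [0, 0, 0], "grip": 1}
    - {"travel": [0, 0, -1], "rot": [0, 0, 0], "grip": 1}
    - {"travel": [0.8, 0, -1], "rot": [0, 0, 0], "grip": 1}
    - {"travel": [1, 0, -0.5], "rot": [0, 0, 0], "grip": 1}
    - {"travel": [1, 0, 0], "rot": [0, 0, 0], "grip": 1}
    - {"travel": [1, 0, 0], "rot": [0, 0, 0], "grip": 1}
    - {"travel": [0, 0, 0], "rot": [0, 0, 0], "grip": 1}

```text
time: 22.72
position: [0.4588, 0.2657, 0.1916]
tool_rot: [0.0, 0.002, 1.0, 0.0]
wrist_force: [0.7, -0.2, -0.2]
finger_gap: 0.0854
grip_force: 0.0
```

```bash
python3 - <<'E'
from h import *
t=capture("top")[:,:,::-1].copy(); s=capture("scene")[:,:,::-1].copy()
m=np.zeros((560,800,3),np.uint8); a=np.hstack([crop(t,190,170,66,66,5),crop(s,340,120,66,66,5)]); m[:330,:660]=a
b=crop(t,280,95,175,110,2,50); m[332:332+b.shape[0],:b.shape[1]]=b
c=crop(s,200,180,220,110,2,50); m[332:332+c.shape[0],355:355+c.shape[1]]=c
cv2.imwrite("pics/c7.png",m)
E
```

```text
(no output)
```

View pics/c7.png

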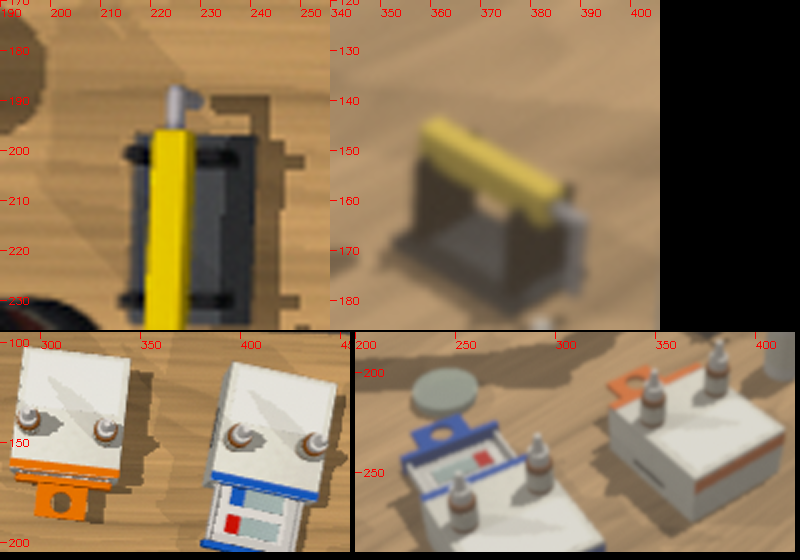

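The hook lies level in both yokes, with its front at (223,196) in the top view as at the start. The blue tray is open, the orange tray is unchanged and the bottles are still standing.

```bash
python3 -c "
from plant import ticket; print(ticket.close_job())"
```

```text
the job is handed in; nothing more can be done
None
```

I pulled the blue tray out to its stop with the hook, laid the hook back level in both yokes and let go, then handed the job in at about 23 s; the orange tray and bottles look unmoved, but I don't have the judge's verdict.

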